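Release a glaze test tile and stop it in the chute

TASK

Press down the release pad of the spring-loaded tile dispenser with one fingertip and, keeping the pad pressed, stop the test tile that springs out along the chute with the other finger, before its front edge passes the chute's mouth. Do not pinch, lift or tip the tile, and leave the other tiles and the stamp alone. Finish like that: the pad still held down and the tile pushed by its spring against your finger, standing still in the chute.

Things in the scene. Friction and masses are not known exactly. Their poses are not given: they have to be found in the camera images.
- dispenser: Plywood and aluminium tile dispenser fixed to the table. Origin: on the table, under the loaded tile's centre. Tiles come out along its -x in an open-topped chute (floor 8 mm above the table, 42 mm wide, wall tops 20 mm above the table) that ends at x = -87 mm. Spring housing behind the tile: x = +28 to +125 mm, 50 mm wide, 44 mm high. Release pad beside the chute on the +y side.
- release_pad (a joint): How far the pad is pressed straight down, m: 0 up, 0.010 at its stop. Sprung: 1 N to start, 4 N at the bottom, plus some 1.5 N catch friction. Its catch tongue stands 5 mm proud of the chute floor before the tile's foot: about 5 mm of press frees the tile, which shoots out at once and leaves the chute within half a second unless a finger already stands in its way.
- pad_top (a point): Centre of the flat top of the release pad, moving with it: ribbed aluminium plate 44 mm (dispenser x) by 34 mm (dispenser y), 34 mm above the table when up, 24 mm when fully pressed, at dispenser x = -50, y = +50 mm. The plywood block below it (56 by 46 mm, top 18 mm above the table) is fixed.
- chute_middle (a point): Point on the chute floor's centre line at dispenser x = -50, y = 0 mm, 8 mm above the table, 50 mm sideways from the centre of the pad: a good place over which to hold the stopping finger, with nothing above it before the tile comes.
- chute_mouth (a point): Middle of the open end of the chute floor, at dispenser x = -87 mm.
- tile: Loaded L-shaped glaze test tile, loose, about 35 g, 30 mm long, 38 wide, 50 high. Origin: centre of its underside; axes as the dispenser's. Foot 8 mm thick, reaching 15 mm to -x of the origin; the upright wall at the back has its front face 7 mm to +x of the origin. A spring pusher follows it for 85 mm with 1 to 2 N. A fingertip level with the pressed pad passes over the foot and stops the wall.
- tile_left: Bystander: L-shaped test tile, 30 x 38 x 56 mm, standing loose on the table on the pad's side of the dispenser. Origin: centre of its underside.
- tile_right: Bystander: L-shaped test tile, 30 x 38 x 59 mm, standing loose on the table on the other side of the dispenser. Origin: centre of its underside.
- stamp: Bystander: small upright turned wooden stamp, 19 mm across, 54 mm high, loose on the table beside the chute, away from the pad. Origin: centre of its underside.
Mind the look-alikes: they are no part of the job. Of the things that look like the dispenser, the larger one is meant.

How it is judged:
By the outcome, as a careful person would: the job done as asked, in the order asked, and still so for the second after the job is handed in, while the arm keeps its last pose, push and grip.
It also fails if it takes over 32 s, if anything falls off the work surface, if the arm or the gripper's body presses on something with over 40 N, if the wrist force passes 120 N, or if a joint passes its speed limit or range.

ROBOT

A 6-joint arm with a two-finger parallel gripper is mounted at the origin on a cart in front of the work surface, level with it; the furniture and walls round the work are solid. World frame = base frame: x ahead of the robot, y to its left, z up, the work surface at z = 0. Lengths are in mm, angles in rad, forces in N, time in s.
With the tool pointing down it reaches from about 375 to 900 mm from the base axis. Payload 3.1 kg.
Tool frame: the origin (TCP) lies on the centre line of the jaws, within the pads' length; the fingertips stand 14 mm ahead of it and the grasp point (between the pads) lies 5 mm behind it (bot.nose_length is the distance from the TCP to the fingertips, in mm); z points along the fingers, y is the line along which they close (so a half turn about z gives the same grasp; the last joint's range is limited). The gripper opens to 85 mm and grips with 20 to 120 N. Pads are 22 mm wide; open, the fingers measure 114 mm over their backs; the gripper's body (76 mm by 85 mm) begins 54 mm behind the grasp point. The pads swing forward as they close: fully open they stand 13 mm farther back than shut.
Start: joints at [-1.429, 0.527, 1.433, -0, 1.181, -0.178], TCP at [196.508, -593.28, 245.31] pointing down, gripper open.
Joint ranges: [-3.08, 3.08], [-0.75, 2.2], [0.22, 2.44], [-1.43, 4.57], [0, 2.65], [-2.85, 2.85]. Speed limits (rad/s): [2.79, 2.79, 3.14, 3.14, 3.14, 3.14].

INTERFACE

Orientations are given as a 3x3 rotation matrix whose columns are the frame's x, y, z axes.
In Python, from rig import bot gives the robot as it stands. The module is installed in compiled form; this text tells all that it offers.
- The arm moves only by the shell command python3 -m handwheel 'ROWS' [OPENING] [FORCE]. ROWS is JSON, one flat list of numbers, 6 for each row, row after row: the shift along the tool's x, y, z in m, then the turn, a rotation vector about the tool's x, y, z in degrees. A call has 1 to 12 rows; each row shifts and turns the commanded pose from where the row before left it, along the tool's axes as they then stand; what a row does not reach is not made up. A row lasts 1/10 s, in which the tool goes at most 50 mm and 8.59 degrees, less where a joint would pass 70% of its speed; a pose out of reach is approached as far as the arm can. A call with a gripper value outside its range is refused whole. OPENING is the closure, from 0 (fully open) to 1 (shut), set as the call begins (- or left out, the last holds). The fingers move at their own pace and stop on an object; FORCE is the grip in N (left out, the last holds). Time passes only in rows, so rows that do not move let the fingers close. It gives the time, the measured TCP pose, the force, the opening and the grip force at its end, in the units of the state.
- bot.read_state(): the state, without advancing time (a new reading comes with each control period).
- bot.camera(name): name is "side" or "top"; returns a dict with "image" (384x512x3 uint8, red, green, blue), "intrinsics" (3x3 intrinsics, pixels), "cam_to_world" (4x4, takes a point from camera to world coordinates). Camera axes: x right, y down, z forward; pixel columns grow to the right and rows downward; lengths in mm; the calibration is good to about 2 mm. A picture is of the moment at which its call begins. There is no depth.
- bot.finish_job(): hands the job in; it is judged then, once.
Trained networks look in a picture, given as the dict that the camera call returned (one of the last four; its "shot" number tells which), for a name from the list of things; names that differ only in an ending like _2 or _b are one class to them, and where a whole thing is asked for, a point or a joint stands for the part that bears it (a point fixed in the world has none). Each returns a list of dicts, best first, with "confidence" (0 to 1); they miss things now and then, are a little off and sometimes report something else, mostly with a low value. They report only what shows in the picture. A call takes as long as a camera call. They do not tell look-alikes from the thing itself.
- bot.spot_in(picture, name): "centre" ([row, column] in pixels, amid what is visible of it).
- bot.outline_of(picture, name): "pixels" (384x512 bool, what is visible of it) and "centre" ([row, column] in pixels, amid what is visible of it).
- bot.spot_point(picture, name): "centre" ([row, column] in pixels: a listed point, or the origin of a listed thing).
The state is a dict: "clock": time; "q": joint angles; "qvel": joint speeds; "joint_efforts": joint torques, N m; "eef_pos": TCP position; "tcp_rot": TCP orientation; "contact_force": force on the tool from outside, world axes, zero at the start; "torque": the same for the moment, N m; "finger_gap": finger opening in mm; "grip_force": force on a finger pad.
Only numpy, scipy, OpenCV 4.12 (cv2) and the standard library are available. Lean on these libraries where they do the work, as an engineer would, in place of code of your own. Each camera call takes 0.05 s, during which the arm holds its last target. There are 200 camera calls.

## Working session

There is one attempt and no reset: what is moved stays moved. The work goes in short steps, Python scripts to look and compute and a shell command to move; the robot and the scene stay as the last step left them, time stands still between calls to the robot, and variables do not carry over. Pictures are saved under pics/ and viewed, at most 10 in all, crops included, and the job is handed in when it is done.

```bash
mkdir -p pics; cat > h.py <<'E'
import numpy as np, cv2
from rig import bot
def ray(p,rc,z):
    K=np.array(p["intrinsics"]);T=np.array(p["cam_to_world"])
    d=T[:3,:3]@np.linalg.solve(K,[rc[1],rc[0],1]);o=T[:3,3]
    return o+d*(z-o[2])/d[2]
def proj(p,X):
    K=np.array(p["intrinsics"]);T=np.linalg.inv(np.array(p["cam_to_world"]))
    c=K@(T[:3,:3]@np.array(X)+T[:3,3]);return c[[1,0]]/c[2]
E
python3 - <<'E'
from h import *
np.set_printoptions(precision=1,suppress=True)
P=[bot.camera(n) for n in("side","top")]
cv2.imwrite("pics/a.png",cv2.cvtColor(np.hstack([p["image"] for p in P]),cv2.COLOR_RGB2BGR)[:, :] if 0 else cv2.resize(cv2.cvtColor(P[1]["image"],cv2.COLOR_RGB2BGR),(800,600)))
cv2.imwrite("pics/b.png",cv2.cvtColor(P[0]["image"],cv2.COLOR_RGB2BGR))
for n,p in zip(("side","top"),P):
  print(n,np.array(p["cam_to_world"])[:3,3],p["cam_to_world"][2][:3] if 1 else 0)
  for t,z in (("dispenser",0),("pad_top",34),("chute_middle",8),("chute_mouth",8),("tile",8),("tile_left",0),("tile_right",0),("stamp",0)):
    for r in bot.spot_point(p,t): print(t,np.array(r["centre"]),round(r["confidence"],2),ray(p,r["centre"],z))
print(bot.read_state()["clock"],bot.read_state()["finger_gap"],bot.read_state()["tcp_rot"])
E
```

```text
side [ 481.5 -668.9  400.8] [ 0.  -0.9 -0.4]
dispenser [240.6 275.7] 0.93 [622.2   4.9   0. ]
dispenser [204.6 185.2] 0.88 [443.  192.4   0. ]
pad_top [210.2 262. ] 0.77 [604.9  74.   34. ]
pad_top [189.4 184.6] 0.64 [443.3 203.   34. ]
pad_top [273.3 260.8] 0.47 [ 568.2 -149.1   34. ]
chute_middle [200.6 175.7] 0.76 [421.4 199.7   8. ]
chute_middle [231.  252.1] 0.75 [579.1  34.5   8. ]
chute_mouth [193.5 170.8] 0.74 [408.1 242.7   8. ]
chute_mouth [229.1 240.5] 0.55 [556.8  45.1   8. ]
tile [236.  277.2] 0.51 [625.6   8.7   8. ]
tile_left [212.5 332.6] 0.81 [773.6 113.1  -0. ]
tile_right [275.1 261.8] 0.93 [ 577.2 -106.3    0. ]
stamp [262.8 194.5] 0.52 [463.9 -54.8   0. ]
top [416.4 106.9 884.8] [-0.  -0.2 -1. ]
dispenser [257.8 223.6] 0.85 [441.9 195.7   0. ]
dispenser [171.5 306.3] 0.77 [628.7  11.8   0. ]
pad_top [175.7 276.9] 0.62 [612.4  78.7  34. ]
pad_top [256.  201.1] 0.57 [445.4 238.7  34. ]
chute_middle [189.4 297.2] 0.91 [586.9  34.1   8. ]
chute_middle [271.3 212.2] 0.87 [414.  218.9   8. ]
tile [172.5 310.3] 0.84 [624.4   4.    8. ]
tile_left [112.7 261.4] 0.9 [769.  109.7   0. ]
tile_right [192.1 356. ] 0.76 [580.2 -96.1   0. ]
tile_right [115.9 264.9] 0.42 [761.1 101.8   0. ]
stamp [244.7 336.3] 0.53 [465.7 -46.9   0. ]
0.9 85.06078261407026 [[ 0.9  0.3  0. ]
 [ 0.3 -0.9  0. ]
 [ 0.  -0.  -1. ]]
```

View pics/a.png

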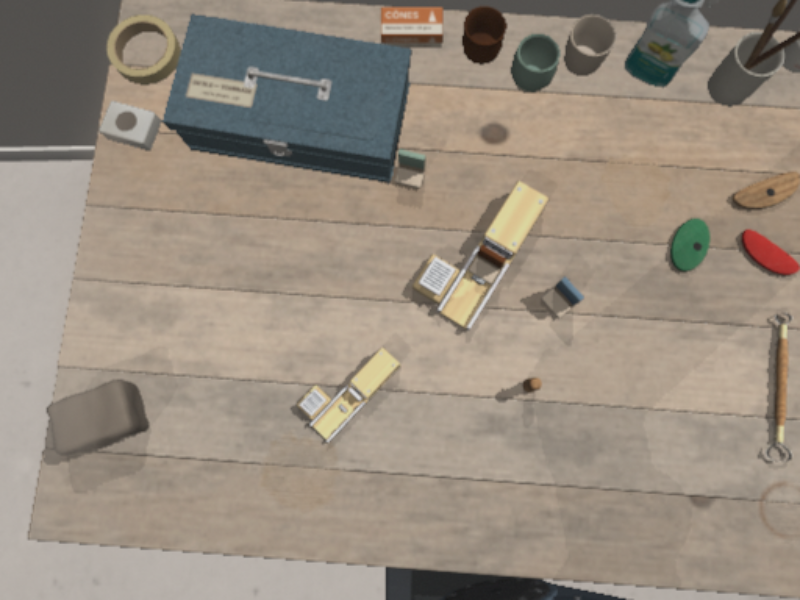

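View pics/b.png

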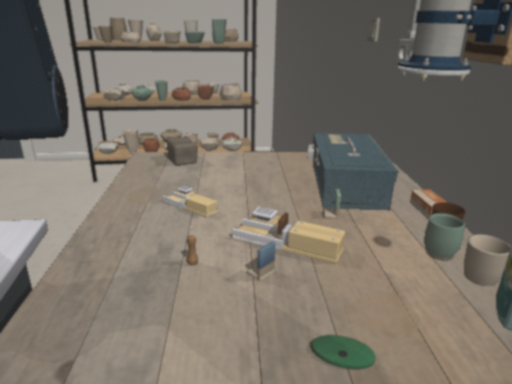

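The top view shows two dispensers: the larger at about (172,306) row/col and a smaller look-alike at (258,224). The side view agrees, at (240,276) and (205,185). The larger one is meant, so I'll confirm it in an enlarged crop.

```bash
python3 - <<'E'
from h import *
p=bot.camera("top")
c=p["image"][110:220,250:380]
cv2.imwrite("pics/c.png",cv2.cvtColor(cv2.resize(c,None,fx=5,fy=5,interpolation=cv2.INTER_CUBIC),cv2.COLOR_RGB2BGR))
E
```

```text
(no output)
```

View pics/c.png

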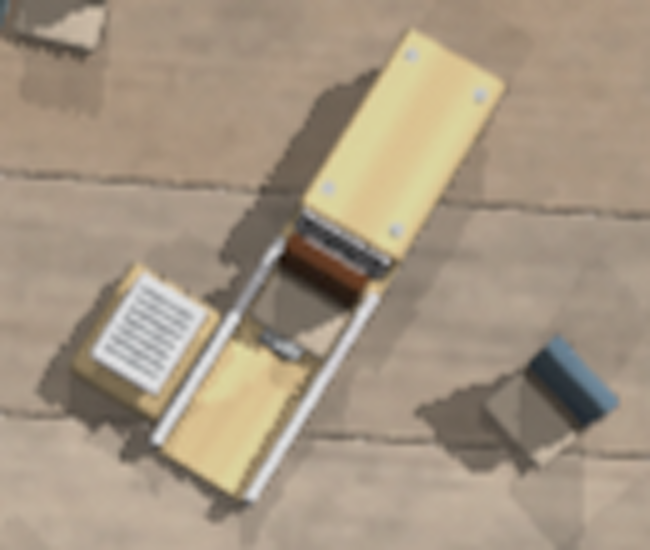

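The crop shows the larger dispenser: housing upper right, brown tile at about (325,265), chute with its mouth at about (200,470), and ribbed pad at (150,332). I'll fit its pose from the known corners.

```bash
python3 - <<'E'
from h import *
from scipy.optimize import least_squares
np.set_printoptions(precision=2,suppress=True)
p=bot.camera("top")
L=np.array([(125,25,44),(125,-25,44),(28,-25,44),(28,25,44),(-28,67,34),(-28,33,34),(-72,33,34),(-72,67,34),(-87,22.5,20),(-87,-22.5,20)],float)
C=np.array([(412,30),(507,87),(400,263),(303,203),(145,268),(210,313),(153,395),(92,352),(155,440),(250,500)])/5+[250,110]-.4
W=lambda v,q:np.array([np.cos(v[2])*q[0]-np.sin(v[2])*q[1]+v[0],np.sin(v[2])*q[0]+np.cos(v[2])*q[1]+v[1],q[2]])
f=lambda v:np.concatenate([proj(p,W(v,q))[::-1]-c for q,c in zip(L,C)])
s=least_squares(f,[628,10,-.5]);v=s.x
print(v,np.degrees(v[2]));print(s.fun.reshape(-1,2))
for n,q in dict(mid=(-50,0,8),pad=(-50,50,34),centre=(-50,25,0),mouth=(-87,0,8)).items():print(n,W(v,q))
ps=bot.camera("side")
for n,q in dict(disp=(0,0,0),mid=(-50,0,8),pad=(-50,50,34)).items(): print(n,proj(ps,W(v,q)))
S=bot.read_state();R=np.array(S["tcp_rot"]);print(R,S["eef_pos"],np.degrees(np.arctan2(R[1,1],R[0,1])))
E
```

```text
[626.15   3.51  -0.58] -33.424835590585786
[[ 0.26 -0.95]
 [ 1.16 -0.62]
 [-0.39  0.86]
 [-1.11  0.71]
 [-0.21  0.12]
 [ 0.23 -0.63]
 [ 0.74 -0.03]
 [-0.57  0.19]
 [ 0.54  0.58]
 [-0.63 -0.31]]
mid [584.42  31.06   8.  ]
pad [611.96  72.79  34.  ]
centre [598.19  51.92   0.  ]
mouth [553.54  51.44   8.  ]
disp [240.83 277.82]
mid [231.68 254.93]
pad [210.28 265.41]
[[ 0.95  0.31 -0.  ]
 [ 0.31 -0.95  0.  ]
 [ 0.   -0.   -1.  ]] [ 196.52 -593.26  245.31] -71.67549370430483
```

Fit residuals are under about 1 px and the side camera agrees. The plan is tool y along dispenser y, finger centres about 50 mm apart, and TCP over dispenser (-50, +25). First I'll translate, setting the opening on the way.

```bash
python3 -m handwheel '[0.0324,-0.027,0,0,0,0, 0.0324,-0.027,0,0,0,0, 0.0324,-0.027,0,0,0,0, 0.0324,-0.027,0,0,0,0, 0.0324,-0.027,0,0,0,0, 0.0324,-0.027,0,0,0,0, 0.0324,-0.027,0,0,0,0, 0.0324,-0.027,0,0,0,0, 0.0324,-0.027,0,0,0,0]' 0.57 40 && python3 -m handwheel '[0.0324,-0.027,0,0,0,0, 0.0324,-0.027,0,0,0,0, 0.0324,-0.027,0,0,0,0, 0.0324,-0.027,0,0,0,0, 0.0324,-0.027,0,0,0,0, 0.0324,-0.027,0,0,0,0, 0.0324,-0.027,0,0,0,0, 0.0324,-0.027,0,0,0,0, 0.0324,-0.027,0,0,0,0]' && python3 -m handwheel '[0,0,0,0,0,-8, 0,0,0,0,0,-8, 0,0,0,0,0,-8, 0,0,0,0,0,-8, 0,0,0,0,0,-8, 0,0,0,0,0,-8, 0,0,0,0,0,-8, 0,0,0,0,0,-8]' && python3 -m handwheel '[0,0,0,0,0,-8, 0,0,0,0,0,-8, 0,0,0,0,0,-8, 0,0,0,0,0,-8, 0,0,0,0,0,-8, 0,0,0,0,0,-8, 0,0,0,0,0,-8, 0,0,0,0,0,-8, 0,0,0,0,0,0]'
cat > st.py <<'E'
from h import *
np.set_printoptions(precision=2,suppress=True)
S=bot.read_state();R=np.array(S["tcp_rot"]);e=np.array(S["eef_pos"])
v=[626.15,3.51];a=np.radians(-33.42)
d=np.array([[np.cos(a),np.sin(a)],[-np.sin(a),np.cos(a)]])@(e[:2]-v)
print("disp xy",d,"z",e[2],"yaw",np.degrees(np.arctan2(R[1,1],R[0,1])),"tool x",R[:,0],"zaxis",R[:,2])
print("gap",S["finger_gap"],"nose",bot.nose_length,"F",np.array(S["contact_force"]),"t",S["clock"])
print("tool shift to target",R[:2,:2].T@(np.array([598.19,51.92])-e[:2]))
E
python3 st.py
```

```text
clock: 1.95
eef_pos: [397.7, -269.6, 245.6]
tcp_rot: [[0.949, 0.314, 0.001], [0.314, -0.949, -0.001], [0.0, 0.001, -1.0]]
contact_force: [0.8, 0.4, 0.1]
finger_gap: 36.7
grip_force: 0.0
clock: 2.85
eef_pos: [598.2, 53.1, 245.5]
tcp_rot: [[0.949, 0.315, 0.0], [0.315, -0.949, -0.0], [0.0, 0.0, -1.0]]
contact_force: [1.1, -0.7, 0.1]
finger_gap: 36.7
grip_force: 0.0
clock: 3.65
eef_pos: [597.4, 51.4, 245.4]
tcp_rot: [[0.128, 0.992, 0.0], [0.992, -0.128, -0.0], [-0.0, 0.0, -1.0]]
contact_force: [0.8, -0.6, 0.3]
finger_gap: 36.9
grip_force: 0.0
clock: 4.55
eef_pos: [597.4, 51.4, 245.3]
tcp_rot: [[-0.832, 0.555, 0.0], [0.555, 0.832, 0.0], [-0.0, 0.0, -1.0]]
contact_force: [-0.1, 0.8, -0.5]
finger_gap: 36.9
grip_force: 0.0
disp xy [-50.39  24.14] z 245.329311312577 yaw 56.30877945059153 tool x [-0.83  0.55 -0.  ] zaxis [ 0.  0. -1.]
gap 36.93970359084084 nose 14.0 F [-0.09  0.75 -0.54] t 4.55
tool shift to target [-0.39  0.87]
```

```bash
python3 -m handwheel '[0,0.0009,0.034,0,0,0, 0,0,0.034,0,0,0, 0,0,0.034,0,0,0, 0,0,0.034,0,0,0, 0,0,0.030,0,0,0, 0,0,0,0,0,0]' && python3 st.py && python3 - <<'E'
from h import *
I=[]
for n,(r,c) in (("side",(160,205)),("top",(130,240))):
    p=bot.camera(n); I.append(cv2.resize(p["image"][r:r+100,c:c+120],None,fx=3.3,fy=4,interpolation=cv2.INTER_CUBIC) if 0 else cv2.resize(p["image"][r:r+110,c:c+100],None,fx=4,fy=4,interpolation=cv2.INTER_CUBIC))
cv2.imwrite("pics/d.png",cv2.cvtColor(np.hstack(I),cv2.COLOR_RGB2BGR))
E
```

```text
clock: 5.15
eef_pos: [594.7, 52.4, 75.4]
tcp_rot: [[-0.831, 0.557, -0.009], [0.557, 0.831, 0.001], [0.008, -0.004, -1.0]]
contact_force: [0.2, 0.2, -0.2]
finger_gap: 37.0
grip_force: 0.0
disp xy [-53.16  23.49] z 75.36219436461586 yaw 56.1634309670711 tool x [-0.83  0.56  0.01] zaxis [-0.01  0.   -1.  ]
gap 37.0234746463206 nose 14.0 F [ 0.16  0.23 -0.24] t 5.15
tool shift to target [-3.15  1.54]
```

View pics/d.png

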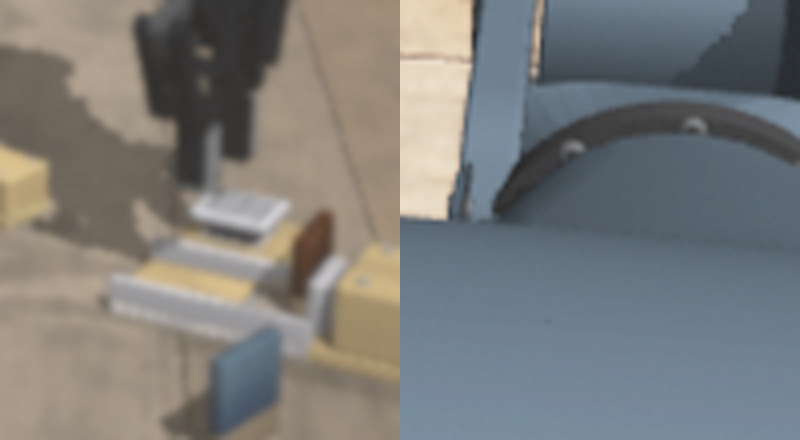

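The side crop shows the left fingertip bottom at about (row 206, col 254), over the chute, and the right one at (200, 264), over the pad. Nothing is touched yet. I'll turn these rows into tip heights.

```bash
python3 - <<'E'
from h import *
p=bot.camera("side");S=bot.read_state();e=np.array(S["eef_pos"]);R=np.array(S["tcp_rot"])
for y in(-25.7,25.7):
  for n in(0,7,14,20): print(y,n,(e+R@[0,y,n])[2].round(1),proj(p,e+R@[0,y,n]).round(1))
E
```

```text
-25.7 0 80.4 [198.9 255.5]
-25.7 7 73.4 [202.2 255.5]
-25.7 14 66.4 [205.4 255.5]
-25.7 20 60.4 [208.2 255.4]
25.7 0 80.4 [189.6 266.5]
25.7 7 73.4 [192.8 266.4]
25.7 14 66.4 [195.9 266.3]
25.7 20 60.4 [198.6 266.3]
```

```bash
python3 st.py; python3 -m handwheel '[0,0.0005,0.008,0,0,0, 0,0,0.007,0,0,0, 0,0,0.006,0,0,0, 0,0,0.003,0,0,0, 0,0,0,0,0,0, 0,0,0,0,0,0, 0,0,0,0,0,0]' >/dev/null&& python3 st.py
```

```text
disp xy [-49.51  25.53] z 80.42491636700107 yaw 56.2525115170433 tool x [-0.83  0.56 -0.  ] zaxis [ 0. -0. -1.]
gap 36.75638484229311 nose 14.0 F [-0.01  0.19  0.36] t 5.3
tool shift to target [ 0.49 -0.52]
disp xy [-50.26  25.61] z 55.48657702698399 yaw 56.32282883718947 tool x [-0.83  0.55 -0.  ] zaxis [ 0. -0. -1.]
gap 36.71313942450514 nose 14.0 F [ 0.81 -1.67  0.26] t 6.0
tool shift to target [-0.26 -0.6 ]
```

```bash
python3 -m handwheel '[0,-0.0005,0.003,0,0,0, 0,0,0.003,0,0,0, 0,0,0.002,0,0,0, 0,0,0.001,0,0,0, 0,0,0,0,0,0, 0,0,0,0,0,0]' >/dev/null&& python3 st.py
```

```text
disp xy [-50.52  24.96] z 46.26507992679779 yaw 56.32804765306449 tool x [-0.83  0.55  0.  ] zaxis [-0. -0. -1.]
gap 36.66078636409032 nose 14.0 F [0.03 0.12 1.06] t 6.6
tool shift to target [-0.52  0.05]
```

```bash
python3 -m handwheel '[0,0,0.002,0,0,0, 0,0,0.002,0,0,0, 0,0,0.002,0,0,0, 0,0,0.0015,0,0,0, 0,0,0,0,0,0, 0,0,0,0,0,0, 0,0,0,0,0,0]' >/dev/null&& python3 st.py; python3 - <<'E'
from h import *
p=bot.camera("side"); cv2.imwrite("pics/e.png",cv2.cvtColor(cv2.resize(p["image"][170:280,200:330],None,fx=5,fy=5,interpolation=cv2.INTER_CUBIC),cv2.COLOR_RGB2BGR))
E
```

```text
disp xy [-50.48  25.  ] z 38.73055247005319 yaw 56.31684945236101 tool x [-0.83  0.55  0.  ] zaxis [-0.  0. -1.]
gap 36.84071056132422 nose 14.0 F [-2.15  0.37  1.84] t 7.3
tool shift to target [-0.48  0.01]
```

View pics/e.png

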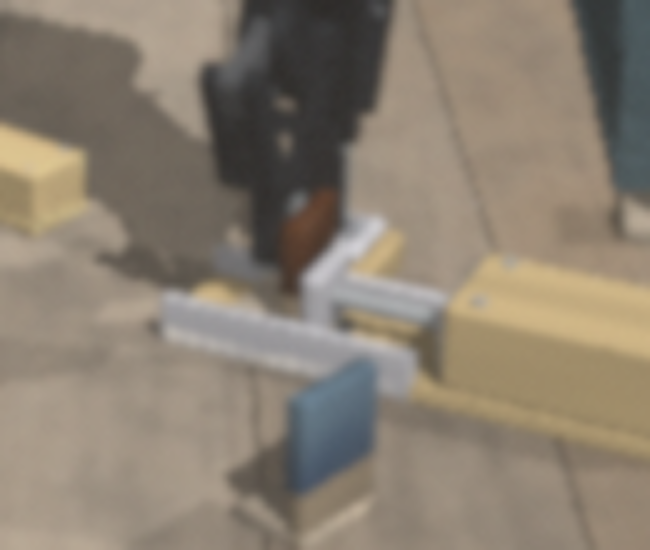

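The side crop shows the tile (brown, about (310,240)) stopped against the chute finger with the pusher behind it, still upright in the chute. Horizontal force is about 2 N. I'll press slightly further to seat the pad at its stop.

```bash
python3 -m handwheel '[0,0,0.001,0,0,0, 0,0,0.0005,0,0,0, 0,0,0,0,0,0, 0,0,0,0,0,0, 0,0,0,0,0,0, 0,0,0,0,0,0, 0,0,0,0,0,0]' >/dev/null&& python3 st.py; python3 -m handwheel '[0,0,0,0,0,0, 0,0,0,0,0,0, 0,0,0,0,0,0]' >/dev/null; python3 st.py
```

```text
disp xy [-50.48  25.02] z 37.56990024247992 yaw 56.32089282091049 tool x [-0.83  0.55  0.  ] zaxis [-0.  0. -1.]
gap 36.550255906541885 nose 14.0 F [-0.89  0.48  4.48] t 8.05
tool shift to target [-0.48 -0.01]
disp xy [-50.48  25.01] z 37.55562231019027 yaw 56.3198542375926 tool x [-0.83  0.55  0.  ] zaxis [-0.  0. -1.]
gap 37.03970075801213 nose 14.0 F [-2.75 -0.04  5.16] t 8.35
tool shift to target [-0.48 -0.01]
```

Vertical force is about 5 N, so the pad is at its stop, and the tile's push on the finger is steady at about 1–3 N. I'm handing in.

```bash
python3 -c "
from rig import bot
print(bot.finish_job())"
```

```text
the job is handed in; nothing more can be done
None
```

Job handed in at about 8.4 s: the larger dispenser's pad is held down at its stop (about 5 N), and the tile is stopped upright in the chute against the other finger; no verdict came back.

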